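# Free the catch of the sample cabinet and open its door

### The job

Open the little white sample cabinet. Pull its door by the handle, gently, until the safety hook inside catches it ajar, then reach down into the gap behind the door, press the red sprung hook down lightly, no further than it takes to slip free (do not jam it down on its stop), and swing the door wide open, at least 75 degrees, without flinging it. Leave the door standing open and everything else on the bench and on the cabinet where it is.

Things in the scene. Friction and masses are not known exactly. Their poses are not given: they have to be found in the camera images.
- cabinet: White sheet-metal box standing on the bench, fixed, 220 deep (x) x 260 wide (y) x 170 high. Origin: centre of its underside. Its -x side, towards the robot, is open and covered by the door; +y is the hinge side, z up. The carcass front edge lies 110 mm towards -x of the origin; the top is a 6 mm sheet ending at that edge.
- door (a joint): Opening angle of the door, rad: 0 shut, up to 1.75. The door is hinged at the cabinet's +y side; its free edge swings out towards the robot, clockwise seen from above. Stiff hinge (about 0.12 N m): it stays where it is left. At the start it is shut or nearly so. Pulled open, it comes up against the safety hook at about 0.18 rad.
- door_hinge (a point): Point on the upright hinge line, at the height of the door's top edge (168 mm). The door is a white panel with a plum stripe, 250 wide, 14 thick: it reaches 7 mm to either side of the plane through this line. Shut, its back lies on the cabinet's front edge.
- door_handle (a point): Steel handle: upright round bar, 12 diameter, outside the door, its axis 43 mm out from the door's middle plane (30 mm clear behind it), 200 mm from the hinge line. The bar runs from 70 to 158 mm above the bench; this point is on its axis at 146 mm and swings with the door. It can be pinched from above, fingers to its left and right.
- gap (a point): Point on the cabinet's front top edge, 170 mm above the bench, in front of the hook. Once the door is ajar on its catch, a gap about 34 mm wide opens here between this edge and the door's back, narrowing towards the hinge; the hook's arm crosses it 27 mm below.
- hook: Red plastic hook on the door's back: a level arm 24 wide, 8 thick, standing out 67 mm from the door's back into the cabinet. Origin: the spot to press, on the arm's upper face, 17 mm behind the door's back, 190 mm from the hinge line, 143 mm above the bench at rest. Swings with the door, slides straight down when pressed, springs back. x: from the door into the cabinet; z up.
- hook_barb (a point): Top of the 20 mm high barb at the hook's end, 64 to 74 mm behind the hinge plane. It catches behind a steel keeper under the cabinet's top. The keeper's height is not measured and differs: the hook comes free when pressed down by 4 to 19 mm and meets a hard stop 2 mm later. Keep it down until the door has moved on 20 mm at the hook (to about 0.3 rad).
- hook_spring (a point): Foot of the hook's spring. It takes about 4 N to start, plus 0.3 N per mm. Find the point by feel: press 1 mm at a time, then try the door with a light pull (about 5 N) on its back near the hook; when the door gives way the hook is free. The hook breaks above 16 N from the fingers, or 40 N from all that touches it (yanked against its catch or jammed on its stop).
- amber_jar: Amber jar with white cap, 48 diameter, 65 high, standing on top of the cabinet, about in its middle; leave alone. Origin: centre of its underside.
- beaker: Empty glass beaker, 70 diameter, 90 high; leave alone. Origin: centre of its underside.
- amber_bottle: Amber bottle, 70 diameter, 160 high; leave alone. Origin: centre of its underside.
- white_bottle: White plastic bottle with blue cap, 56 diameter, 110 high; leave alone. Origin: centre of its underside.
- dish: White ceramic bowl, 100 diameter, 35 high; leave alone. Origin: centre of its underside.
- vial: Small amber vial, 30 diameter, 50 high; leave alone. Origin: centre of its underside.
- spatula: Flat steel spatula with a wooden handle, 180 long, lying on the bench; leave alone. Origin: middle of its underside.

How it is judged:
By the outcome, as a careful person would: the job done as asked, in the order asked, and still so for the second after the job is handed in, with the robot touching nothing.
It also fails if it takes over 70 s, if anything falls off the work surface, if the arm or the gripper's body presses on something with over 40 N, if the wrist force passes 120 N, or if a joint passes its speed limit or range.

### The arm

A 7-joint arm with a two-finger parallel gripper is mounted at the origin on the work surface. World frame = base frame: x ahead of the robot, y to its left, z up, the work surface at z = 0. Lengths are in mm, angles in rad, forces in N, time in s.
With the tool pointing down it reaches from about 400 to 875 mm from the base axis. Payload 4.4 kg.
Tool frame: the origin (TCP) lies midway between the tips of the shut fingers; the grasp point (between the pads) lies ctrl.grip_depth behind it (ctrl.grip_depth is the distance from the TCP to the grasp point, in mm); z points along the fingers, y is the line along which they close (so a half turn about z gives the same grasp; the last joint's range is limited). The gripper opens to 85 mm and grips with 20 to 120 N. Pads are 22 mm wide; open, the fingers measure 114 mm over their backs; the gripper's body (76 mm by 85 mm) begins 54 mm behind the grasp point. The pads swing forward as they close: fully open they stand 13 mm farther back than shut.
Start: joints at [-1.186, 0.628, 0.038, 1.517, -0.027, 0.996, -0.02], TCP at [283.175, 585.089, 231.313] pointing down, gripper open.
Joint ranges: [-3.06, 3.06], [-0.37, 2.12], [-1.25, 1.32], [0.18, 2.47], [-1.1, 4.24], [0.23, 1.98], [-2.94, 2.94]. Speed limits (rad/s): [2.57, 2.57, 3.14, 3.14, 3.14, 3.14, 3.14].

### API

Orientations are given as [roll, pitch, yaw] about the fixed x, y, z axes, in that order (R = Rz(yaw) Ry(pitch) Rx(roll)).
In Python, from cell import ctrl gives the robot as it stands.
- The arm moves only by the tool carry_out, never from a script. Its argument "deltas" is one flat list of numbers, 7 for each row, row after row: the turn, a rotation vector about the tool's x, y, z in degrees, then the shift along the tool's x, y, z in m, then the closure, from -1 (fully open) to 1 (shut). In form: [wx, wy, wz, dx, dy, dz, claw, wx, wy, wz, dx, dy, dz, claw, ...]. A call has 1 to 12 rows; each row shifts and turns the commanded pose from where the row before left it, along the tool's axes as they then stand; what a row does not reach is not made up. A row lasts 1/8 s, in which the tool goes at most 62.5 mm and 10.7 degrees, less where a joint would pass 70% of its speed; a pose out of reach is approached as far as the arm can. A call with a gripper value outside its range is refused whole. The fingers move at their own pace and stop on an object; the grip force is fixed at half the most. Time passes only in rows, so rows that do not move let the fingers close. It gives the time, the measured TCP pose, the force, the opening and the grip force at its end, in the units of the state.
- ctrl.read_state(): the state, without advancing time (a new reading comes with each control period).
- ctrl.get_image(name): name is "scene" or "top" or "wrist"; returns the picture (384x512x3 uint8, red, green, blue); there is no depth.
- ctrl.calibration(name): a dict with "mtx" (3x3 intrinsics, pixels), "distortion" ([k1, k2, p1, p2, k3] as OpenCV has them; the pictures are not rectified), "R" (3x3) and "t" (3): a world point X has camera coordinates R X + t. Camera axes: x right, y down, z forward; pixel columns grow to the right and rows downward; lengths in mm; the calibration is good to about 2 mm. A picture is of the moment at which its call begins: read the wrist's pose just before it. calibration takes no time and is no camera call; for the wrist camera it gives the pose at the moment of the call.
- ctrl.finish_job(): hands the job in; it is judged then, once.
The state is a dict: "clock": time; "qpos": joint angles; "qd": joint speeds; "tau": joint torques, N m; "eef_pos": TCP position; "tool_rot": TCP orientation; "force": force on the tool from outside, world axes, zero at the start; "torque": the same for the moment, N m; "width": finger opening in mm; "gripper_force": force on a finger pad.
Only numpy, scipy, OpenCV 4.12 (cv2) and the standard library are available. Lean on these libraries where they do the work, as an engineer would, in place of code of your own. Each camera call takes 0.05 s, during which the arm holds its last target. There are 200 camera calls.

## Working session

There is one attempt and no reset: what is moved stays moved. The work goes in short steps, Python scripts to look and compute and a tool call to move; the robot and the scene stay as the last step left them, time stands still between calls to the robot, and variables do not carry over. Pictures are saved under pics/ and viewed, at most 10 in all, crops included, and the job is handed in when it is done.

Besides the shell and the picture viewer there is one more tool, called in YAML: its name, and indented under it one key for each argument. carry_out: Moves the arm, as the interface text tells. Its arguments: {"type":"object","properties":{"deltas":{"type":"array"}},"required":["deltas"]}

```bash
mkdir -p pics; ls; python3 - <<'E'
from cell import ctrl
import cv2,numpy as np
s=ctrl.read_state();print(s, ctrl.grip_depth)
for n in("scene","top"):
    im=ctrl.get_image(n);cv2.imwrite(f"pics/{n}0.png",im[:,:,::-1])
    c=ctrl.calibration(n);print(n,{k:np.round(np.array(v),3).tolist() for k,v in c.items()})
a=cv2.imread("pics/scene0.png");b=cv2.imread("pics/top0.png")
E
```

```text
pics
{'clock': 0.0, 'qpos': array([-1.18580332,  0.62933704,  0.03846994,  1.51834124, -0.02700863,
        0.99627416, -0.02002893]), 'qd': array([ 0.00084372, -0.00039589,  0.00171315, -0.00086992, -0.00034887,
        0.00012145,  0.0005768 ]), 'tau': array([-8.92767857e-04, -5.63415956e+01,  1.22587860e+00, -1.93449390e+01,
        1.10856449e-02,  1.06452475e-02, -9.05932183e-06]), 'eef_pos': array([282.91554461, 584.53247783, 230.4040279 ]), 'tool_rot': array([-3.13975193e+00,  3.24020585e-05,  2.69074401e+00]), 'force': array([-0.3665463 ,  0.17356696,  0.70711047]), 'torque': array([ 0.00356338, -0.01244808,  0.02406545]), 'gripper_force': 0.0, 'width': 84.97678704551042} 18.700000000000003
scene {'mtx': [[396.417, 0.0, 263.568], [0.0, 396.417, 188.402], [0.0, 0.0, 1.0]], 'distortion': [-0.021, 0.0, 0.0, 0.0, 0.0], 'R': [[0.701, 0.713, 0.011], [0.463, -0.443, -0.768], [-0.543, 0.543, -0.64]], 't': [-400.035, -133.729, 1657.375]}
top {'mtx': [[467.414, 0.0, 255.463], [0.0, 467.414, 198.039], [0.0, 0.0, 1.0]], 'distortion': [0.019, 0.0, 0.0, 0.0, 0.0], 'R': [[-0.016, -1.0, -0.008], [-0.997, 0.016, -0.072], [0.072, 0.007, -0.997]], 't': [40.685, 546.544, 1373.695]}
```

View pics/scene0.png

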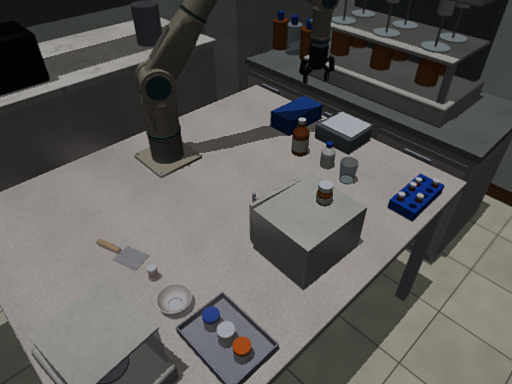

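View pics/top0.png

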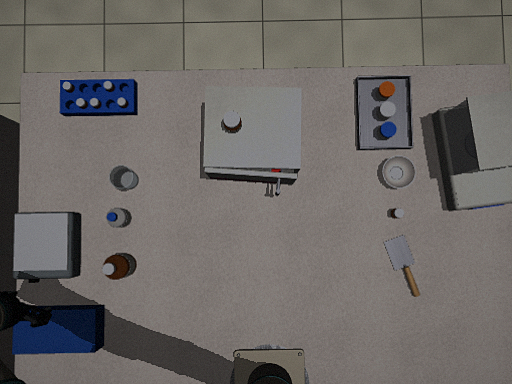

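The top view shows the cabinet at about (253,127), its door edge along rows 168–178, red hook visible near (276,170) and handle near (277,188). The jar is at (232,121).

```bash
cat > h.py <<'E'
from cell import ctrl
import cv2,numpy as np
def ray(n,px,c=None):
    c=c or ctrl.calibration(n);R=np.array(c['R']);t=np.array(c['t'])
    u=cv2.undistortPoints(np.array([[px]],float),np.array(c['mtx']),np.array(c['distortion']))[0,0]
    return -R.T@t, R.T@np.array([u[0],u[1],1])
def onz(n,px,z,c=None):
    o,d=ray(n,px,c);return o+d*(z-o[2])/d[2]
def crop(n,x0,x1,y0,y1,f,out,im=None):
    if im is None: im=ctrl.get_image(n)
    cv2.imwrite(out,cv2.resize(im[y0:y1,x0:x1,::-1],None,fx=f,fy=f,interpolation=cv2.INTER_CUBIC))
E
python3 - <<'E'
from h import *
im=cv2.imread("pics/top0.png")[:,:,::-1]
crop("top",195,315,80,205,4.8,"pics/c1.png",im)
E
```

```text
(no output)
```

View pics/c1.png

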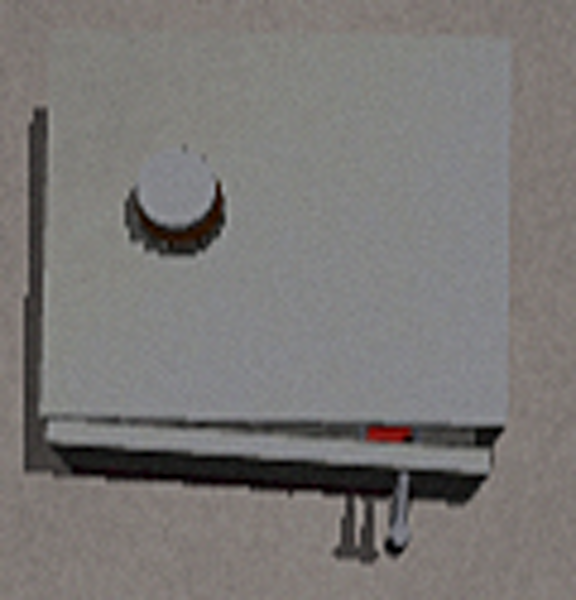

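The crop shows the cabinet top's corners at (47,35), (511,38), (505,422), (42,415). The door's top edge runs (47,431)→(490,462), the hook's red patch is at (389,433), and the handle bar is at about (398,540), all in crop pixels.

```bash
python3 - <<'E'
from h import *
P=lambda x,y,z:onz("top",((x+.5)/4.8+194.5,(y+.5)/4.8+79.5),z)
pr=lambda n,p:print(n,np.round(p,1))
C=[P(47,35,170),P(511,38,170),P(505,422,170),P(42,415,170)]
for c in C: pr('corner',c)
TL,TR,BR,BL=C
for n,v in(('right',BR-TR),('left',BL-TL),('front',BR-BL),('back',TR-TL)): print(n,np.linalg.norm(v),np.degrees(np.arctan2(v[1],v[0])))
pr('ctr',sum(C)/4)
for n,q in dict(dbl=(47,420),dfl=(47,443),dbr=(490,450),dfr=(490,474)).items(): pr(n,P(*q,168))
pr('handle top',P(398,543,158)); pr('hook',P(389,433,143)); pr('jarcap',P(178,190,235))
E
```

```text
corner [839.8 164.2 170. ]
corner [833.4 -96.9 170. ]
corner [616.  -88.7 170. ]
corner [624.3 168.9 170. ]
right 217.48817813709704 177.85126909090346
left 215.587950297016 178.7690855736632
front 257.71840901068833 -91.83647395052726
back 261.18917953191266 -91.41769379752176
ctr [728.4  36.9 170. ]
dbl [621.7 166.3 168. ]
dfl [608.8 166.4 168. ]
dbr [600.8 -80.2 168. ]
dfr [587.3 -79.9 168. ]
handle top [550.5 -28.5 158. ]
hook [614.5 -25.2 143. ]
jarcap [734.2  87.9 235. ]
```

Cabinet yaw is about -1.7°, the hinge is near (615,167), the door is about 0.057 rad open, and the handle axis is near (554,-29).

carry_out:
  deltas: [0, 0, -10.45, 0, 0, -0.01, -1, 0, 0, -10.45, 0, 0, -0.01, -1, 0, 0, 0, -0.0231, -0.042, -0.002, -1, 0, 0, 0, -0.0231, -0.042, -0.002, -1, 0, 0, 0, -0.0231, -0.042, -0.002, -1, 0, 0, 0, -0.0231, -0.042, -0.002, -1, 0, 0, 0, -0.0231, -0.042, -0.002, -1, 0, 0, 0, -0.0231, -0.042, -0.002, -1, 0, 0, 0, -0.0231, -0.042, -0.002, -1, 0, 0, 0, -0.0231, -0.042, -0.002, -1, 0, 0, 0, -0.0231, -0.042, -0.002, -1, 0, 0, 0, -0.0231, -0.042, -0.002, -1]

```text
clock: 1.6
eef_pos: [477.5, 145.2, 271.2]
tool_rot: [-3.141, -0.0, 3.056]
force: [1.5, 0.6, 0.2]
width: 85.5
gripper_force: 0.0
```

carry_out:
  deltas: [0, 0, 0, -0.0231, -0.042, 0, -1, 0, 0, 0, -0.0231, -0.042, 0, -1, 0, 0, 0, -0.0231, -0.042, 0, -1, 0, 0, 0, -0.0231, -0.042, 0, -1, 0, 0, 0, 0, 0, 0, -1, 0, 0, 0, 0, 0, 0, -1]

```text
clock: 2.35
eef_pos: [554.4, -27.9, 270.9]
tool_rot: [3.141, -0.001, 3.056]
force: [-0.5, 1.0, 0.1]
width: 85.6
gripper_force: 0.0
```

```bash
python3 - <<'E'
from h import *
s=ctrl.read_state();print(s['clock'],s['eef_pos'],s['tool_rot'],s['qpos'],s['force'])
c=ctrl.calibration("wrist");im=ctrl.get_image("wrist");cv2.imwrite("pics/w1.png",im[:,:,::-1])
np.savez("w1.npz",**c)
E
```

```text
2.35 [554.35324025 -27.86468746 270.85056152] [ 3.14079224e+00 -1.31381315e-03  3.05562420e+00] [-0.02266115  0.44779786  0.03371434  1.73570038 -0.01892134  0.95964775
  1.50343543] [-0.47455757  0.9568491   0.1389022 ]
```

View pics/w1.png

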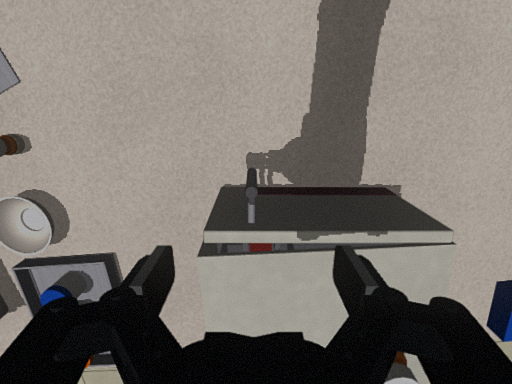

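The wrist view shows the door's top edge from (204,231/243) to (453,231/243). The handle bar runs from (251,168) to about (251,200), its post goes on to (251,222), and the red hook is at (261,246).

```bash
python3 - <<'E'
from h import *
c=dict(np.load("w1.npz"))
print('cam',-c['R'].T@c['t'])
for z in(158,70):
  for y in (-28.6,):
    print(z,cv2.projectPoints(np.array([[554.,y,z]]),cv2.Rodrigues(c['R'])[0],c['t'],c['mtx'],c['distortion'])[0].ravel())
for n,p,z in(('bar top?',(251,197),158),('bar bot?',(251,168),70),('DFL',(204,231),168),('DFR',(452,231),168),('DBL',(204,243),168),('DBR',(454,243),168),('cabR',(199,256),170),('cabL',(452,247),170),('hook',(261,247),143)):
    print(n,np.round(onz("wrist",p,z,c),1))
im=cv2.imread("pics/w1.png");crop("w",190,470,155,265,2.8,"pics/w1c.png",im[:,:,::-1])
E
```

```text
cam [476.65855092 -21.01848847 413.35799502]
158 [252.18354991 190.47055445]
70 [252.42161989 170.24832711]
bar top? [560.5 -30.3 158. ]
bar bot? [551.  -30.1  70. ]
DFL [588.  -78.6 168. ]
DFR [609.6 165.3 168. ]
DBL [600.9 -80.4 168. ]
DBR [623.3 169.3 168. ]
cabR [613.8 -86.9 170. ]
cabL [626.4 166.4 170. ]
hook [623.7 -25.  143. ]
```

View pics/w1c.png

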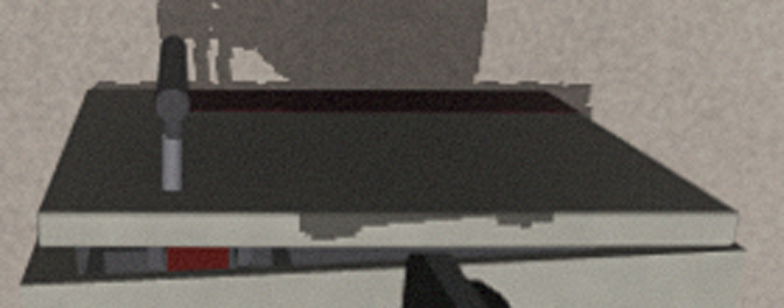

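Bar top is at px (251.4,192.5), giving (555.5,-30). I'll descend and pinch it.

carry_out:
  deltas: [0, 0, 0, -0.001, -0.0018, 0.03, -1, 0, 0, 0, 0, 0, 0.03, -1, 0, 0, 0, 0, 0, 0.03, -1, 0, 0, 0, 0, 0, 0.03, -1, 0, 0, 0, 0, 0, 0.028, -1, 0, 0, 0, 0, 0, 0, -1, 0, 0, 0, 0, 0, 0, 0.3, 0, 0, 0, 0, 0, 0, 0.6, 0, 0, 0, 0, 0, 0, 1, 0, 0, 0, 0, 0, 0, 1, 0, 0, 0, 0, 0, 0, 1, 0, 0, 0, 0, 0, 0, 1]

```text
clock: 3.9
eef_pos: [556.1, -30.5, 123.9]
tool_rot: [3.142, 0.001, 3.055]
force: [-1.5, -0.2, 5.7]
width: 9.9
gripper_force: 58.4
```

carry_out:
  deltas: [0, 0, 0.57, 0.002, 0.0004, 0, 1, 0, 0, 0.57, 0.002, 0.0004, 0, 1, 0, 0, 0.57, 0.002, 0.0004, 0, 1, 0, 0, 0.57, 0.002, 0.0004, 0, 1, 0, 0, 0.57, 0.002, 0.0004, 0, 1, 0, 0, 0.57, 0.002, 0.0004, 0, 1, 0, 0, 0.57, 0.002, 0.0004, 0, 1, 0, 0, 0.57, 0.002, 0.0004, 0, 1, 0, 0, 0, 0, 0, 0, 1]

```text
clock: 5.03
eef_pos: [540.8, -25.1, 123.9]
tool_rot: [3.141, 0.002, 2.976]
force: [-0.0, 0.5, 6.7]
width: 10.4
gripper_force: 58.6
```

carry_out:
  deltas: [0, 0, 0.57, 0.002, 0.0004, 0, 1, 0, 0, 0.29, 0.001, 0.0002, 0, 1, 0, 0, 0, 0, 0, 0, 1]

```text
clock: 5.4
eef_pos: [538.1, -24.1, 123.9]
tool_rot: [3.141, 0.002, 2.961]
force: [-0.4, 0.3, 4.6]
width: 10.5
gripper_force: 58.6
```

carry_out:
  deltas: [0, 0, 0.29, 0.001, 0.0002, 0, 1, 0, 0, 0.29, 0.001, 0.0002, 0, 1, 0, 0, 0.29, 0.001, 0.0002, 0, 1, 0, 0, 0, 0, 0, 0, 1]

```text
clock: 5.9
eef_pos: [535.3, -22.8, 123.9]
tool_rot: [3.141, 0.002, 2.946]
force: [0.8, 0.2, 6.6]
width: 10.1
gripper_force: 58.6
```

carry_out:
  deltas: [0, 0, 0.29, 0.001, 0.0002, 0, 1, 0, 0, 0.29, 0.001, 0.0002, 0, 1, 0, 0, 0, 0, 0, 0, 1]

```text
clock: 6.28
eef_pos: [533.5, -22.0, 123.9]
tool_rot: [3.141, 0.002, 2.935]
force: [0.4, 0.1, 6.2]
width: 10.3
gripper_force: 58.6
```

carry_out:
  deltas: [0, 0, 0.29, 0.001, 0.0002, 0, 1, 0, 0, 0, 0, 0, 0, 1]

```text
clock: 6.52
eef_pos: [532.5, -21.7, 123.9]
tool_rot: [3.141, 0.002, 2.93]
force: [0.3, 1.1, 5.6]
width: 10.4
gripper_force: 58.6
```

carry_out:
  deltas: [0, 0, 0.29, 0.001, 0.0002, 0, 1, 0, 0, 0, 0, 0, 0, 1]

```text
clock: 6.78
eef_pos: [531.6, -21.2, 123.9]
tool_rot: [3.141, 0.002, 2.925]
force: [0.9, -0.1, 5.9]
width: 10.2
gripper_force: 58.6
```

carry_out:
  deltas: [0, 0, 0.29, 0.001, 0.0002, 0, 1, 0, 0, 0, 0, 0, 0, 1]

```text
clock: 7.02
eef_pos: [531.2, -21.0, 123.9]
tool_rot: [3.141, 0.003, 2.92]
force: [1.7, 1.4, 5.3]
width: 10.4
gripper_force: 58.5
```

carry_out:
  deltas: [0, 0, 0.29, 0.001, 0.0002, 0, 1, 0, 0, 0, 0, 0, 0, 1]

```text
clock: 7.28
eef_pos: [531.0, -20.9, 123.9]
tool_rot: [3.141, 0.004, 2.915]
force: [5.0, -0.7, 4.2]
width: 10.4
gripper_force: 58.4
```

The door is caught on the hook: 5 N and no further movement. I'll ease off, let go, rise, and move over the gap.

carry_out:
  deltas: [0, 0, -1, -0.0015, 0, 0, 1, 0, 0, 0, 0, 0, 0, 0.4, 0, 0, 0, 0, 0, 0, -0.2, 0, 0, 0, 0, 0, 0, -0.6, 0, 0, 0, 0, 0, 0, -0.6, 0, 0, 0, 0, 0, -0.02, -0.6, 0, 0, 0, 0, 0, -0.04, -0.6, 0, 0, 0, 0, 0, -0.04, -0.6, 0, 0, 0, 0, 0, 0, 0]

```text
clock: 8.4
eef_pos: [532.3, -21.1, 226.1]
tool_rot: [3.14, 0.006, 2.933]
force: [0.1, 0.7, -0.3]
width: 52.1
gripper_force: 0.0
```

```bash
python3 - <<'E'
from h import *
s=ctrl.read_state();print(s['clock'],s['eef_pos'],s['tool_rot'],s['force'],s['width'])
c=ctrl.calibration("wrist");im=ctrl.get_image("wrist");cv2.imwrite("pics/w2.png",im[:,:,::-1])
np.savez("w2.npz",**c)
for p in([531,-20.9,158],[598.6,-25,143],[616.5,-25,170]):
  print(p,cv2.projectPoints(np.array([p],float),cv2.Rodrigues(c['R'])[0],c['t'],c['mtx'],c['distortion'])[0].ravel())
E
```

```text
8.4 [532.33153633 -21.06537631 226.12439263] [3.14022542 0.0061043  2.93273541] [ 0.06678093  0.68617856 -0.2644483 ] 52.08493672564309
[531, -20.9, 158] [252.71765559 204.70722333]
[598.6, -25, 143] [263.40486917 266.18496369]
[616.5, -25, 170] [268.52886268 300.94484402]
```

View pics/w2.png

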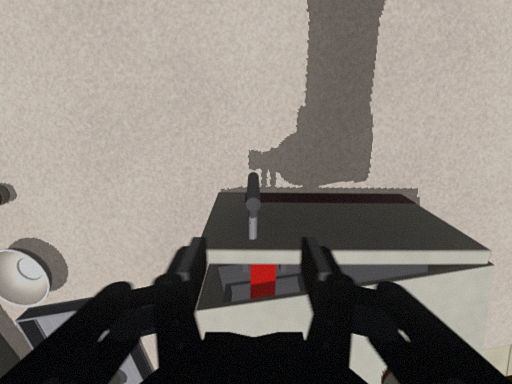

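The wrist view shows the hook arm at columns 250–276, the door's back top edge at row about 263, and the cabinet edge at row about 297 at the hook. The predictions agree.

```bash
python3 - <<'E'
from h import *
c=dict(np.load("w2.npz"));im=cv2.imread("pics/w2.png").astype(int)
for col in (225,263,290):print(col,[(r,im[r,col].tolist()) for r in range(240,312,2)] if col==263 else '')
for p,z in(((263,262.5),168),((263,298),170),((208,249),168),((491,249),168),((208,262),168),((490,262),168),((198,309),170),((492,263),170),((263,283),143),((250,275),143),((276,275),143)):print(p,np.round(onz('w',p,z,c),1))
E
```

```text
225 
263 [(240, [51, 51, 55]), (242, [46, 50, 50]), (244, [50, 53, 57]), (246, [48, 50, 51]), (248, [52, 55, 59]), (250, [121, 132, 132]), (252, [170, 178, 182]), (254, [170, 182, 182]), (256, [171, 180, 183]), (258, [172, 184, 184]), (260, [169, 177, 180]), (262, [169, 181, 180]), (264, [69, 77, 169]), (266, [21, 22, 178]), (268, [21, 27, 178]), (270, [21, 24, 177]), (272, [20, 27, 177]), (274, [29, 33, 182]), (276, [30, 29, 182]), (278, [26, 33, 180]), (280, [21, 23, 181]), (282, [19, 18, 148]), (284, [24, 28, 99]), (286, [22, 21, 98]), (288, [12, 19, 95]), (290, [20, 15, 98]), (292, [17, 24, 101]), (294, [18, 20, 96]), (296, [29, 34, 84]), (298, [46, 50, 50]), (300, [65, 68, 68]), (302, [165, 172, 179]), (304, [170, 180, 181]), (306, [166, 177, 181]), (308, [171, 181, 183]), (310, [168, 179, 181])]
290 
(263, 262.5) [579.1 -22.4 168. ]
(263, 298) [612.5 -29.1 170. ]
(208, 249) [557.5 -63.8 168. ]
(491, 249) [607.7 167.1 168. ]
(208, 262) [569.2 -66.9 168. ]
(490, 262) [620.5 167.1 168. ]
(198, 309) [612.2 -87.2 170. ]
(492, 263) [620.3 167.3 170. ]
(263, 283) [616.8 -29.  143. ]
(250, 275) [605.4 -39.3 143. ]
(276, 275) [610.6 -15.2 143. ]
```

carry_out:
  deltas: [0, 0, 0, -0.0163, 0.0023, 0, 1, 0, 0, 0, -0.0163, 0.0023, 0, 1, 0, 0, 0, -0.0163, 0.0023, 0, 1, 0, 0, 0, -0.0163, 0.0023, 0, 1, 0, 0, -3.2, 0, 0, 0, 1, 0, 0, 0, 0, 0, 0.02, 1, 0, 0, 0, 0, 0, 0.02, 1, 0, 0, 0, 0, 0, 0, 1, 0, 0, 0, 0, 0, 0, 1]

```text
clock: 9.57
eef_pos: [595.9, -25.5, 183.0]
tool_rot: [-3.141, -0.001, 2.989]
force: [0.1, -2.1, 1.0]
width: -0.0
gripper_force: 0.0
```

```bash
python3 - <<'E'
from h import *
s=ctrl.read_state();print(s['clock'],s['eef_pos'],s['tool_rot'],s['force'],s['width'])
a=ctrl.get_image("wrist");b=ctrl.get_image("scene");cv2.imwrite("pics/s3.png",b[:,:,::-1])
cv2.imwrite("pics/w3.png",np.hstack([cv2.resize(a,(480,360)),cv2.resize(b[150:300,220:385],(320,291)) if 0 else np.pad(cv2.resize(b[150:290,230:380],(320,299)),((0,61),(0,0),(0,0)))])[:,:,::-1])
E
```

```text
9.575 [595.92393617 -25.49466848 183.04168533] [-3.14149880e+00 -7.16522301e-04  2.98872068e+00] [ 0.11818512 -2.13598524  0.99071943] -0.03207350546346257
```

View pics/w3.png

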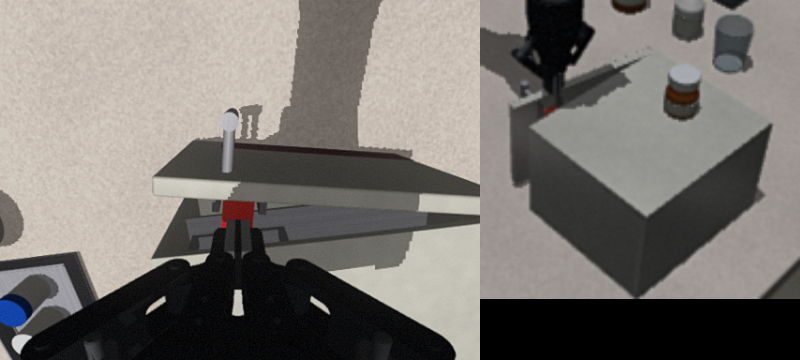

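The view shows the shut fingers centred over the red hook, with the gap clear on both sides. I'll go down slowly.

carry_out:
  deltas: [0, 0, 0, -0.0015, 0, 0.01, 1, 0, 0, 0, 0, 0, 0.01, 1, 0, 0, 0, 0, 0, 0.01, 1, 0, 0, 0, 0, 0, 0, 1]

```text
clock: 10.18
eef_pos: [596.6, -25.7, 152.0]
tool_rot: [-3.141, -0.002, 2.989]
force: [0.3, -0.6, -0.0]
width: 0.1
gripper_force: 0.0
```

carry_out:
  deltas: [0, 0, 0, 0, 0, 0.003, 1, 0, 0, 0, 0, 0, 0.002, 1, 0, 0, 0, 0, 0, 0.002, 1, 0, 0, 0, 0, 0, 0, 1]

```text
clock: 10.68
eef_pos: [597.5, -25.7, 146.2]
tool_rot: [3.142, -0.0, 2.989]
force: [-0.4, 0.5, 0.1]
width: -0.1
gripper_force: 0.0
```

carry_out:
  deltas: [0, 0, 0, 0, 0, 0.002, 1, 0, 0, 0, 0, 0, 0.001, 1, 0, 0, 0, 0, 0, 0, 1]

```text
clock: 11.05
eef_pos: [597.5, -25.7, 143.2]
tool_rot: [3.142, -0.0, 2.989]
force: [0.6, -0.7, -0.0]
width: 0.2
gripper_force: 0.0
```

carry_out:
  deltas: [0, 0, 0, 0, 0, 0.001, 1, 0, 0, 0, 0, 0, 0, 1]

```text
clock: 11.3
eef_pos: [597.7, -25.7, 142.6]
tool_rot: [3.141, 0.001, 2.989]
force: [-0.7, -0.4, 3.8]
width: -0.1
gripper_force: 1.5
```

carry_out:
  deltas: [0, 0, 0, 0, 0, 0.001, 1, 0, 0, 0, 0, 0, 0, 1]

```text
clock: 11.55
eef_pos: [597.8, -25.7, 141.5]
tool_rot: [3.141, 0.001, 2.989]
force: [-0.2, 0.1, 3.7]
width: 0.2
gripper_force: 2.0
```

carry_out:
  deltas: [0, 0, 0, 0, 0, 0.001, 1, 0, 0, 0, 0, 0, 0.001, 1, 0, 0, 1.5, 0.001, 0, 0, 1, 0, 0, 1.5, 0.001, 0, 0, 1, 0, 0, 0, 0.001, 0, 0, 1, 0, 0, 0, 0, 0, 0, 1]

```text
clock: 12.3
eef_pos: [595.0, -25.2, 139.5]
tool_rot: [3.142, 0.001, 2.936]
force: [2.8, -0.7, 3.7]
width: -0.3
gripper_force: 1.7
```

carry_out:
  deltas: [0, 0, 0, 0.001, 0, 0, 1, 0, 0, 0, 0.001, 0, 0, 1, 0, 0, 0, 0, 0, 0, 1]

```text
clock: 12.68
eef_pos: [592.6, -24.8, 139.4]
tool_rot: [3.142, 0.0, 2.936]
force: [2.1, -1.1, 3.8]
width: -0.0
gripper_force: 1.9
```

carry_out:
  deltas: [0, 0, 0, 0.001, 0, 0, 1, 0, 0, 0, 0, 0, 0, 1]

```text
clock: 12.92
eef_pos: [592.3, -24.7, 139.4]
tool_rot: [3.141, 0.002, 2.936]
force: [5.0, -1.3, 3.3]
width: 0.1
gripper_force: 3.0
```

carry_out:
  deltas: [0, 0, 0, 0.0005, 0, 0.001, 1, 0, 0, 0, 0, 0, 0, 1]

```text
clock: 13.18
eef_pos: [592.4, -24.7, 139.1]
tool_rot: [3.141, 0.003, 2.936]
force: [5.0, -1.6, 6.9]
width: -0.2
gripper_force: 4.8
```

carry_out:
  deltas: [0, 0, 0, 0, 0, 0.001, 1, 0, 0, 0, 0, 0, 0, 1]

```text
clock: 13.42
eef_pos: [592.4, -24.7, 138.4]
tool_rot: [3.141, 0.003, 2.936]
force: [4.1, -1.4, 9.6]
width: 0.3
gripper_force: 4.6
```

carry_out:
  deltas: [0, 0, 0, 0, 0, 0.001, 1, 0, 0, 0, 0, 0, 0, 1]

```text
clock: 13.68
eef_pos: [592.4, -24.7, 137.5]
tool_rot: [3.141, 0.003, 2.936]
force: [3.4, -0.7, 9.5]
width: 0.3
gripper_force: 4.9
```

carry_out:
  deltas: [0, 0, 0, 0.0003, 0, 0.001, 1, 0, 0, 0, 0, 0, 0, 1]

```text
clock: 13.92
eef_pos: [592.3, -24.7, 136.6]
tool_rot: [3.141, 0.003, 2.936]
force: [3.6, -1.0, 9.8]
width: 0.1
gripper_force: 5.1
```

carry_out:
  deltas: [0, 0, 0, 0, 0, 0.001, 1, 0, 0, 0, 0, 0, 0, 1]

```text
clock: 14.18
eef_pos: [592.1, -24.7, 135.6]
tool_rot: [3.141, 0.003, 2.936]
force: [3.8, -1.7, 10.3]
width: -0.3
gripper_force: 5.2
```

carry_out:
  deltas: [0, 0, 0, 0, 0, 0.001, 1, 0, 0, 0, 0, 0, 0, 1]

```text
clock: 14.42
eef_pos: [589.7, -24.3, 133.7]
tool_rot: [-3.141, -0.002, 2.936]
force: [-0.4, -0.4, 6.8]
width: -0.2
gripper_force: 3.8
```

The door gave way at about 9 mm of press. I'll hold that depth and swing gently along the arc.

carry_out:
  deltas: [0, 0, 0.57, 0.0019, -0.0002, 0, 1, 0, 0, 0.57, 0.0019, -0.0002, 0, 1, 0, 0, 0.57, 0.0019, -0.0002, 0, 1]

```text
clock: 14.8
eef_pos: [583.9, -23.5, 133.5]
tool_rot: [-3.142, -0.003, 2.906]
force: [-0.2, 0.3, 7.9]
width: -0.1
gripper_force: 3.8
```

carry_out:
  deltas: [0, 0, 0.57, 0.0019, -0.0002, 0, 1, 0, 0, 0.57, 0.0019, -0.0002, 0, 1, 0, 0, 0.57, 0.0019, -0.0002, 0, 1, 0, 0, 0.57, 0.0019, -0.0002, 0, 1]

```text
clock: 15.3
eef_pos: [576.4, -22.0, 133.5]
tool_rot: [3.141, -0.002, 2.867]
force: [0.8, -0.1, 7.2]
width: 0.2
gripper_force: 3.8
```

carry_out:
  deltas: [0, 0, 0.57, 0.0019, -0.0002, 0, 1, 0, 0, 0.57, 0.0019, -0.0002, 0, 1, 0, 0, 0.57, 0.0019, -0.0002, 0, 1, 0, 0, 0.57, 0.0019, -0.0002, 0, 1, 0, 0, 0.57, 0.0019, -0.0002, 0, 1, 0, 0, 0.57, 0.0019, -0.0002, 0, 1, 0, 0, 0.57, 0.0019, -0.0002, 0, 1]

```text
clock: 16.18
eef_pos: [563.4, -18.8, 133.5]
tool_rot: [3.141, -0.003, 2.797]
force: [0.4, 2.3, 6.9]
width: -0.4
gripper_force: 3.8
```

Past 0.3 rad. I'll lift off the hook, keeping the fingers behind the door, and keep swinging slowly.

carry_out:
  deltas: [0, 0, 0.57, 0.0019, -0.0002, 0, 1, 0, 0, 0.57, 0.0019, -0.0002, 0, 1, 0, 0, 0, 0, 0, -0.003, 1, 0, 0, 0, 0, 0, -0.005, 1, 0, 0, 0, 0, 0, -0.005, 1, 0, 0, 0, 0, 0, -0.002, 1, 0, 0, 0.86, 0.003, -0.0003, 0, 1, 0, 0, 1.4, 0.0048, -0.0005, 0, 1]

```text
clock: 17.18
eef_pos: [553.0, -17.4, 148.1]
tool_rot: [-3.141, 0.0, 2.736]
force: [1.2, -0.6, 0.5]
width: -0.3
gripper_force: 0.4
```

carry_out:
  deltas: [0, 0, 1.72, 0.0057, -0.0005, 0, 1, 0, 0, 1.72, 0.0057, -0.0005, 0, 1, 0, 0, 1.72, 0.0057, -0.0005, 0, 1, 0, 0, 1.72, 0.0057, -0.0005, 0, 1, 0, 0, 1.72, 0.0057, -0.0005, 0, 1, 0, 0, 1.72, 0.0057, -0.0005, 0, 1, 0, 0, 1.72, 0.0057, -0.0005, 0, 1, 0, 0, 1.72, 0.0057, -0.0005, 0, 1]

```text
clock: 18.18
eef_pos: [511.3, 1.9, 148.3]
tool_rot: [3.141, 0.0, 2.496]
force: [0.9, 0.3, 0.0]
width: -0.2
gripper_force: 0.3
```

carry_out:
  deltas: [0, 0, 1.72, 0.0057, -0.0005, 0, 1, 0, 0, 1.72, 0.0057, -0.0005, 0, 1, 0, 0, 1.72, 0.0057, -0.0005, 0, 1, 0, 0, 1.72, 0.0057, -0.0005, 0, 1, 0, 0, 1.72, 0.0057, -0.0005, 0, 1, 0, 0, 1.72, 0.0057, -0.0005, 0, 1, 0, 0, 1.72, 0.0057, -0.0005, 0, 1, 0, 0, 1.72, 0.0057, -0.0005, 0, 1, 0, 0, 1.72, 0.0057, -0.0005, 0, 1, 0, 0, 1.72, 0.0057, -0.0005, 0, 1, 0, 0, 1.72, 0.0057, -0.0005, 0, 1, 0, 0, 1.72, 0.0057, -0.0005, 0, 1]

```text
clock: 19.68
eef_pos: [460.0, 47.1, 148.3]
tool_rot: [3.142, -0.0, 2.135]
force: [-0.0, -0.7, -1.0]
width: 0.1
gripper_force: 0.3
```

carry_out:
  deltas: [0, 0, 1.72, 0.0057, -0.0005, 0, 1, 0, 0, 1.72, 0.0057, -0.0005, 0, 1, 0, 0, 1.72, 0.0057, -0.0005, 0, 1, 0, 0, 1.72, 0.0057, -0.0005, 0, 1, 0, 0, 1.72, 0.0057, -0.0005, 0, 1, 0, 0, 1.72, 0.0057, -0.0005, 0, 1, 0, 0, 1.72, 0.0057, -0.0005, 0, 1, 0, 0, 1.72, 0.0057, -0.0005, 0, 1]

```text
clock: 20.68
eef_pos: [436.3, 86.1, 148.3]
tool_rot: [-3.142, -0.0, 1.895]
force: [1.0, -0.8, -0.2]
width: 0.2
gripper_force: 0.3
```

carry_out:
  deltas: [0, 0, 1.72, 0.0057, -0.0005, 0, 1, 0, 0, 1.72, 0.0057, -0.0005, 0, 1, 0, 0, 1.72, 0.0057, -0.0005, 0, 1, 0, 0, 1.72, 0.0057, -0.0005, 0, 1, 0, 0, 1.72, 0.0057, -0.0005, 0, 1, 0, 0, 1.72, 0.0057, -0.0005, 0, 1, 0, 0, 1.2, 0.004, -0.0004, 0, 1, 0, 0, 0.6, 0.002, -0.0002, 0, 1, 0, 0, 0.3, 0.001, 0, 0, 1, 0, 0, 0, 0, 0, 0, 1]

```text
clock: 21.92
eef_pos: [423.3, 125.0, 148.3]
tool_rot: [-3.141, -0.0, 1.68]
force: [0.1, -0.2, -0.0]
width: 0.3
gripper_force: 0.0
```

carry_out:
  deltas: [0, 0, 0, -0.003, 0, 0, 1, 0, 0, 0, -0.006, 0, 0, 1, 0, 0, 0, -0.006, 0, 0, 1, 0, 0, 0, 0, 0, -0.03, 1, 0, 0, 0, 0, 0, -0.04, 1, 0, 0, 0, 0, 0, -0.04, 1, 0, 0, 0, 0, 0, 0, 1, 0, 0, 0, 0, 0, 0, 1]

```text
clock: 22.92
eef_pos: [424.6, 109.8, 257.9]
tool_rot: [-3.141, -0.0, 1.68]
force: [0.1, -0.3, -0.0]
width: 0.1
gripper_force: 0.0
```

```bash
python3 - <<'E'
from h import *
s=ctrl.read_state();print(s['clock'],s['eef_pos'],s['tool_rot'],s['force'])
a=ctrl.get_image("top");b=ctrl.get_image("scene")
cv2.imwrite("pics/end.png",np.hstack([cv2.resize(a[60:300,90:430],(510,360)),cv2.resize(b[130:290,190:370],(270,240)) if 0 else np.pad(cv2.resize(b[130:290,190:380],(285,240)),((0,120),(0,0),(0,0)))])[:,:,::-1])
E
```

```text
22.925 [424.6199952  109.84858201 257.86884973] [-3.14079376e+00 -2.82211947e-04  1.68022634e+00] [ 0.14422747 -0.31761764 -0.00985779]
```

View pics/end.png

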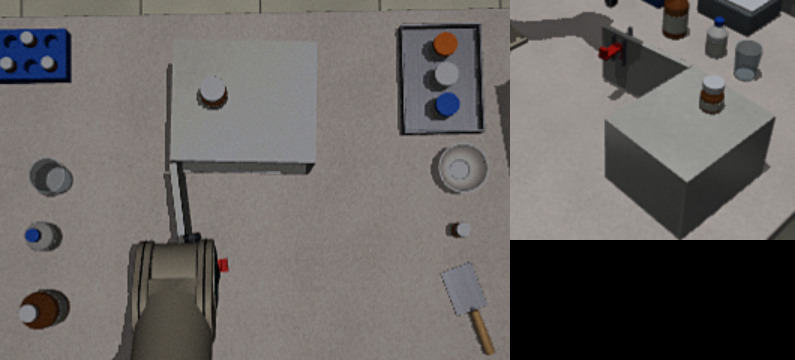

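The picture shows the door standing about 81° open, its edge running (173,163)→(182,238). The hook is intact, the jar and the other items are where they were, and the robot is clear.

```bash
python3 -c "
from cell import ctrl
print(ctrl.finish_job())"
```

```text
the job is handed in; nothing more can be done
None
```

The cabinet door is standing open at about 81°; the hook slipped free at about 9 mm of press and looks intact, nothing else looks moved, and the job is handed in at about 23 s on the robot's clock.

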